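Swarf suction up four clicks

ROBOT

A 6-joint arm with a two-finger parallel gripper is mounted at the origin on the work surface. World frame = base frame: x ahead of the robot, y to its left, z up, the work surface at z = 0. Lengths are in m, angles in degrees, forces in N, time in s.
With the tool pointing down it reaches from about 0.375 to 0.9 m from the base axis. Payload 3.1 kg.
Tool frame: the origin (TCP) lies at the very end of the fingers, on their centre line; the grasp point (between the pads) lies 19 mm behind it; z points along the fingers, y is the direction in which the jaws open and shut (so a half turn about z gives the same grasp; the last joint's range is limited). The gripper opens to 87 mm and grips with 3 to 60 N. Pads are 19 mm wide; open, the fingers measure 117 mm over their backs; the gripper's body (75 mm by 190 mm) begins 51 mm behind the grasp point.
Start: joints at [63.34, 30.224, 82.088, -0, 67.689, -10.227], TCP at [0.177, 0.599, 0.223] pointing down, gripper open.
Joint ranges: [-176.69, 176.69], [-43.24, 126.21], [12.49, 139.97], [-82, 262], [0, 151.66], [-163.58, 163.58]. Speed limits (degrees/s): [159.86, 159.86, 180, 180, 180, 180].

INTERFACE

Orientations are given as a 3x3 rotation matrix whose columns are the frame's x, y, z axes.
In Python, from rig import bot gives the robot as it stands. The module is installed in compiled form; this text tells all that it offers.
- The arm moves only by the tool play_rows, never from a script. Its argument "targets" is a list of rows, each a list of 7 numbers: the closure, from 0 (fully open) to 1 (shut), then the shift along the world's x, y, z in m, then the turn, a rotation vector about the world's x, y, z in rad. A call has 1 to 12 rows; each row shifts and turns the commanded pose from where the row before left it; what a row does not reach is not made up. A row lasts 1/8 s, in which the tool goes at most 62.5 mm and 10.7 degrees, less where a joint would pass 70% of its speed; a pose out of reach is approached as far as the arm can. A call with a gripper value outside its range is refused whole. The fingers move at their own pace and stop on an object; the grip force is fixed at half the most. Time passes only in rows, so rows that do not move let the fingers close. It gives the time, the measured TCP pose, the force and the opening at its end, in the units of the state.
- bot.read_state(): the state, without advancing time (a new reading comes with each control period).
- bot.capture(name): name is "side" or "top"; returns the picture (384x512x3 uint8, blue, green, red); there is no depth.
- bot.get_calibration(name): a dict with "fx", "fy", "cx", "cy" (pixels), "R" (3x3) and "t" (3): a world point X has camera coordinates R X + t. Camera axes: x right, y down, z forward; pixel columns grow to the right and rows downward; lengths in m; the calibration is good to about 2 mm. A picture is of the moment at which its call begins. get_calibration takes no time and is no camera call.
- bot.hand_in(): hands the job in, once; it reports no verdict.
The state is a dict: "time_s": time; "joint_positions": joint angles; "qvel": joint speeds; "tau": joint torques, N m; "position": TCP position; "tcp_rot": TCP orientation; "force": force on the tool from outside, world axes, zero at the start; "moment": the same for the moment, N m; "opening": opening from 0.0 (shut) to 1.0 (fully open).
Only numpy, scipy, OpenCV 4.12 (cv2) and the standard library are available. Lean on these libraries where they do the work, as an engineer would, in place of code of your own. Each camera call takes 0.05 s, during which the arm holds its last target. There are 200 camera calls.

TASK

Turn up the swarf suction: with a fingertip, push the orange peg round to turn the black click-stop dial clockwise (seen from above) exactly four clicks from where it stands, gently, and not past the fourth. Then press the green start button fully in with a fingertip and let it go. Grasp nothing, and leave the jar with the funnel, the suction cup, the red clip and the chrome nut where they are.

Things in the scene. Friction and masses are not known exactly. Their poses are not given: they have to be found in the camera images.
- unit: Grey suction control unit screwed to the counter, 190 x 310 mm in its x and y, flat top 50 mm above the counter. Origin: centre of its underside. The dial's axis stands on the top at y = -60 mm, the start button at x = -35, y = +90 mm in the unit's frame.
- dial (a joint): Angle of the dial in rad, 0 at the start, growing as it turns clockwise seen from above. It has click stops every 0.524 rad (30 degrees, 12 a turn), 0 being one of them, so four clicks are 2.094 rad. Half-way between two stops it snaps forward by itself to the next one, running ahead of the finger. Pushing the peg over a click takes about 1.5 to 3 N; left alone the dial stays in its stop.
- dial_centre (a point): Centre of the dial's top face, on its upright turning axis, 70 mm above the counter. The dial is a fluted black disc, diameter 100 mm, 20 mm thick, with an aluminium cap (diameter 24 mm, 1 mm high) in the middle and a white line from the cap to the peg.
- peg_mid (a point): Middle of the orange upright peg on the dial, a roller that spins freely about its own axis, 12 mm above the dial's top face (82 mm above the counter); the peg is 12 mm in diameter, 24 mm high, its top 94 mm above the counter, its axis 36 mm from the dial's axis. It turns with the dial and may start in any direction.
- start (a joint): Travel of the green start button in m: 0 released, 0.006 fully in; a spring returns it, 5 N pushes it fully in.
- start_top (a point): Centre of the top of the green start button (diameter 32 mm, 72 mm above the counter), in a black housing on the unit; it presses straight down.
- jar: Glass swarf jar with a tin funnel mounted over it, loose, diameter 90 mm, funnel mouth 110 mm wide, 185 mm high. Origin: centre of the underside.
- cup: Black rubber suction cup, loose, diameter 50 mm, 36 mm high. Origin: centre of the underside.
- clip: Red anodised tool tray clip, loose, 55 x 18 mm, 26 mm high. Origin: centre of the underside.
- nut: Chrome platter spindle nut, loose, 38 mm across, 24 mm high. Origin: centre of the underside.

How it is judged:
By the outcome, as a careful person would: the job done as asked, in the order asked, and still so for the second after the job is handed in, with the robot touching nothing.
It also fails if it takes over 59 s, if anything falls off the work surface, if the arm or the gripper's body presses on something with over 40 N, if the wrist force passes 120 N, or if a joint passes its speed limit or range.

## Working session

There is one attempt and no reset: what is moved stays moved. The work goes in short steps, Python scripts to look and compute and a tool call to move; the robot and the scene stay as the last step left them, time stands still between calls to the robot, and variables do not carry over. Pictures are saved under pics/ and viewed, about 8 in all and at most 12, crops included, and the job is handed in when it is done.

Besides the shell and the picture viewer there is one more tool, called after "Emit:" as name(argument=value, ...), one argument or row to a line, values as JSON. play_rows: Moves the arm, as the interface text tells. Its arguments: {"type":"object","properties":{"targets":{"type":"array","items":{"type":"array","items":{"type":"number"}}}},"required":["targets"]}

```bash
mkdir -p pics; python3 - <<'E'
from rig import bot
import cv2,numpy as np
for n in("top","side"):
    cv2.imwrite(f"pics/{n}0.png",bot.capture(n)); c=bot.get_calibration(n)
    print(n,{k:np.round(v,4).tolist() for k,v in c.items()}, np.round(-np.array(c["R"]).T@c["t"],3))
s=bot.read_state(); print(s["time_s"],s["position"],s["tcp_rot"],s["force"])
E
```

```text
top {'fx': 411.9395, 'fy': 411.9395, 'cx': 249.9247, 'cy': 191.2473, 'R': [[-0.009, -1.0, -0.0033], [-0.9984, 0.0092, -0.0558], [0.0558, 0.0028, -0.9984]], 't': [0.0897, 0.6472, 1.1671]} [0.582 0.08  1.202]
side {'fx': 485.253, 'fy': 485.253, 'cx': 256.1223, 'cy': 188.1218, 'R': [[0.9544, -0.2982, -0.0158], [-0.196, -0.5854, -0.7867], [0.2254, 0.7539, -0.6172]], 't': [-0.6071, 0.2199, 1.284]} [ 0.333 -1.02   0.956]
0.1 [0.17646993 0.59887776 0.22167692] [[-9.59163008e-01  2.82852602e-01 -8.54067240e-04]
 [ 2.82853707e-01  9.59161458e-01 -1.75429955e-03]
 [ 3.22980187e-04 -1.92423532e-03 -9.99998096e-01]] [-0.88857431 -0.26042272  0.58556038]
```

View pics/top0.png

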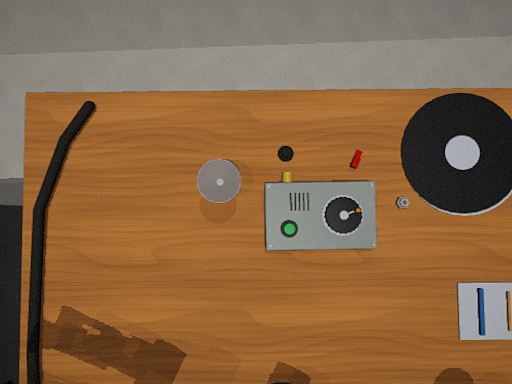

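View pics/side0.png

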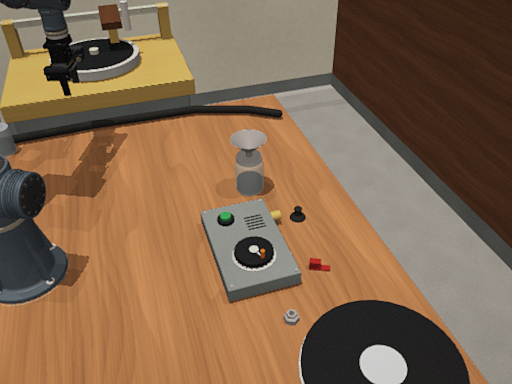

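The top view shows the unit centred near (320,215), the dial cap near (344,215), the peg near (358,210) and the button near (289,229). The arm is out of the top view. Next is an enlarged crop.

```bash
python3 - <<'E'
import cv2,numpy as np
a=cv2.imread("pics/top0.png")[172:260,255:385]; b=cv2.imread("pics/side0.png")[190:305,190:310]
a=cv2.resize(a,None,fx=6,fy=6,interpolation=cv2.INTER_CUBIC)
cv2.imwrite("pics/c0.png",a)
E
cat > h.py <<'E'
from rig import bot
import numpy as np, cv2
def ray(n,uv,z):
    c=bot.get_calibration(n);R=np.array(c["R"]);C=-R.T@np.array(c["t"])
    d=R.T@np.array([(uv[0]-c["cx"])/c["fx"],(uv[1]-c["cy"])/c["fy"],1])
    return C+d*(z-C[2])/d[2]
def proj(n,X):
    c=bot.get_calibration(n);p=np.array(c["R"])@X+c["t"]
    return np.array([c["fx"]*p[0]/p[2]+c["cx"],c["fy"]*p[1]/p[2]+c["cy"]])
E
```

```text
(no output)
```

View pics/c0.png

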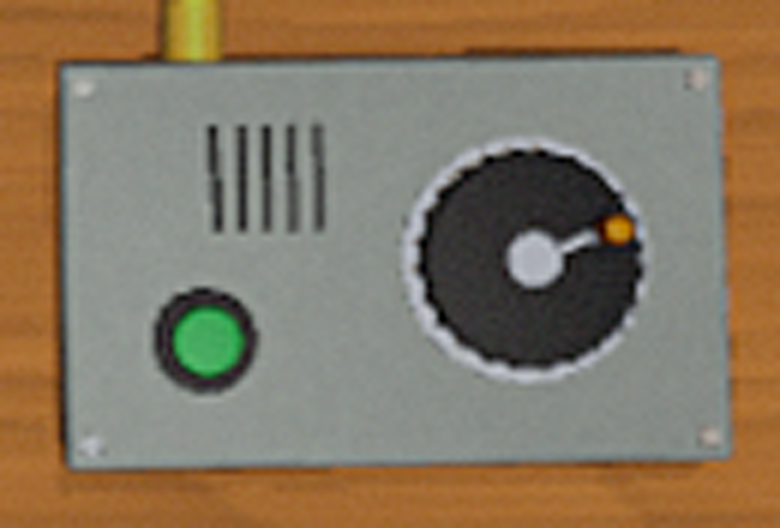

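The enlarged crop has these features (crop pixels):
- Unit corners: (62,62), (718,57), (731,458), (70,467)
- Dial cap: (535,260)
- Peg top: (619,229)
- Button: (208,341)

```bash
python3 - <<'E'
from h import *
f=lambda x,y:((x+.5)/6-.5+255,(y+.5)/6-.5+172)
c=np.array([ray("top",f(*p),.05)[:2] for p in((62,62),(718,57),(731,458),(70,467))])
print("corners",c.round(4).tolist(),"ctr",c.mean(0).round(4))
yv=(c[0]+c[3]-c[1]-c[2])/2; xv=(c[0]+c[1]-c[2]-c[3])/2
print("len y,x",np.linalg.norm(yv),np.linalg.norm(xv))
t=np.arctan2(-yv[0],yv[1]);print("yaw",np.degrees(t), np.degrees(np.arctan2(xv[1],xv[0])))
R=np.array([[np.cos(t),-np.sin(t)],[np.sin(t),np.cos(t)]]);o=c.mean(0)
d=ray("top",f(535,260),.071)[:2];p=ray("top",f(619,229),.094)[:2];b=ray("top",f(208,341),.072)[:2]
print("dial",d,o+R@[0,-.06]);print("btn",b,o+R@[-.035,.09])
print("peg",p,"r",np.linalg.norm(p-d),"ang",np.degrees(np.arctan2(*(p-d)[::-1])))
for n,X in(("dial",[*d,.071]),("peg",[*p,.094]),("btn",[*b,.072])): print(n,"side px",proj("side",np.array(X)))
# side view orange/green centroids
im=cv2.imread("pics/side0.png").astype(int)
B,G,Rr=im[...,0],im[...,1],im[...,2]
m=(G>Rr+50)&(G>B+30);ys,xs=np.nonzero(m);k=(abs(xs-226)<15)&(abs(ys-217)<15);print("green side",xs[k].mean(),ys[k].mean())
m=(Rr>150)&(B<80);ys,xs=np.nonzero(m);k=(abs(xs-262)<12)&(abs(ys-253)<10);print("orange side",xs[k].mean(),ys[k].mean(),ys[k].min(),k.sum())
E
```

```text
corners [[0.6721, 0.0414], [0.6716, -0.2648], [0.4855, -0.266], [0.484, 0.0398]] ctr [ 0.5783 -0.1124]
len y,x 0.306026269287581 0.1870781722469227
yaw 0.08979252919116913 0.4323178658842128
dial [ 0.57779777 -0.17269495] [ 0.57836283 -0.17240814]
btn [ 0.54232872 -0.02289549] [ 0.54312779 -0.02246317]
peg [ 0.59138452 -0.20539298] r 0.03540848239781551 ang -67.43602770920279
dial side px [254.06714383 247.54232027]
peg side px [263.01251246 248.6574273 ]
btn side px [225.88102748 213.50734073]
green side 225.01234567901236 215.85185185185185
orange side 262.2142857142857 250.35714285714286 249 14
```

Dial centre ≈ (0.578, -0.1725) and button ≈ (0.5427, -0.0227). The peg bears -67.4°, with a measured radius of 35.4 mm against the given 36. The measured unit size is 187 x 306 mm against 190 x 310, so the scale is good. I'll shut the fingers and go above the spot behind the peg, with tool x along the push direction.

Emit:
play_rows(
  targets=[
    [1, 0.028, -0.0495, 0, 0, 0, 0.0567],
    [1, 0.028, -0.0495, 0, 0, 0, 0.0567],
    [1, 0.028, -0.0495, 0, 0, 0, 0.0567],
    [1, 0.028, -0.0495, 0, 0, 0, 0.0567],
    [1, 0.028, -0.0495, 0, 0, 0, 0.0567],
    [1, 0.028, -0.0495, 0, 0, 0, 0.0567],
    [1, 0.028, -0.0495, 0, 0, 0, 0.0567],
    [1, 0.028, -0.0495, 0, 0, 0, 0.0567],
    [1, 0.028, -0.0495, 0, 0, 0, 0.0567],
    [1, 0.028, -0.0495, 0, 0, 0, 0.0567],
    [1, 0.028, -0.0495, 0, 0, 0, 0.0567],
    [1, 0.028, -0.0495, 0, 0, 0, 0.0567],
  ],
)

```text
time_s: 1.6
position: [0.5132, 0.0037, 0.2223]
tcp_rot: [[-0.923, -0.385, -0.0], [-0.385, 0.923, 0.0], [0.0, 0.001, -1.0]]
force: [1.0, 1.7, -0.6]
opening: 0.006
```

Emit:
play_rows(
  targets=[
    [1, 0.028, -0.049, 0, 0, 0, 0],
    [1, 0.028, -0.049, 0, 0, 0, 0],
    [1, 0.028, -0.049, 0, 0, 0, 0],
    [1, 0.028, -0.049, 0, 0, 0, 0],
    [1, 0, 0, -0.03, 0, 0, 0],
    [1, 0, 0, -0.03, 0, 0, 0],
    [1, 0, 0, 0, 0, 0, 0],
    [1, 0, 0, 0, 0, 0, 0],
  ],
)

```text
time_s: 2.6
position: [0.6253, -0.1906, 0.1633]
tcp_rot: [[-0.923, -0.384, 0.001], [-0.384, 0.923, -0.001], [-0.001, -0.001, -1.0]]
force: [0.0, -0.4, -0.0]
opening: 0.006
```

```bash
python3 - <<'E'
from h import *
s=bot.read_state(); R=np.array(s["tcp_rot"]);print(s["time_s"],s["position"],np.degrees(np.arctan2(R[1,0],R[0,0]))%360,R[:,2],s["force"],s["opening"],np.round(s["joint_positions"],1))
a=bot.capture("side"); 
cv2.imwrite("pics/s1.png",cv2.resize(a[130:310,170:370],None,fx=3.3,fy=3.3,interpolation=cv2.INTER_CUBIC))
print(proj("side",np.array(s["position"])))
E
```

```text
2.6 [ 0.62525171 -0.19064059  0.16328087] 202.56699402957568 [ 9.44917025e-04 -5.00456366e-04 -9.99999428e-01] [ 0.01981796 -0.35168657 -0.01324705] 0.005863058131456269 [ -26.7   36.2   80.9   -0.    62.8 -139.3]
[274.18066762 221.20623607]
```

View pics/s1.png

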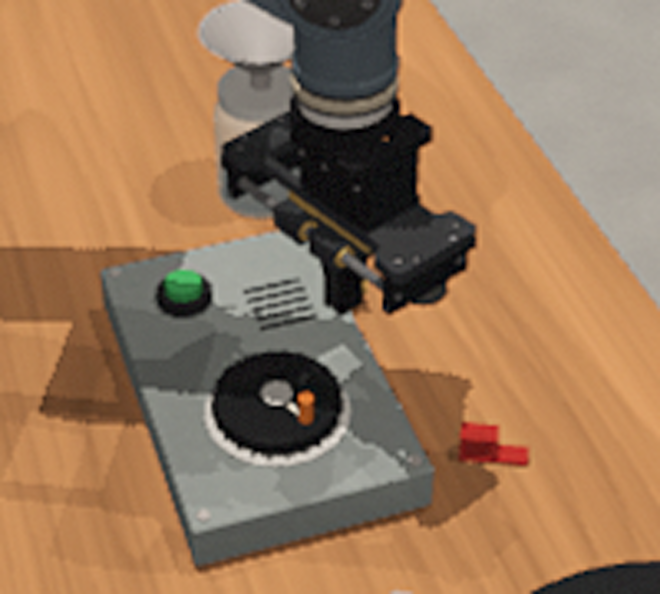

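The fingertip appears at crop (345,305), where the calibration predicts (344,301), and the peg stands untouched at (306,407). I'll lower behind the peg and close most of the gap.

Emit:
play_rows(
  targets=[
    [1, 0, 0, -0.035, 0, 0, 0],
    [1, 0, 0, -0.03, 0, 0, 0],
    [1, 0, 0, -0.0185, 0, 0, 0],
    [1, -0.0037, -0.0015, 0, 0, 0, 0],
    [1, -0.0037, -0.0015, 0, 0, 0, 0],
    [1, -0.0037, -0.0015, 0, 0, 0, 0],
    [1, -0.0037, -0.0015, 0, 0, 0, 0],
    [1, 0, 0, 0, 0, 0, 0],
    [1, 0, 0, 0, 0, 0, 0],
  ],
)

```text
time_s: 3.78
position: [0.6101, -0.1966, 0.0792]
tcp_rot: [[-0.924, -0.383, 0.0], [-0.383, 0.924, -0.0], [-0.0, -0.0, -1.0]]
force: [-0.3, -0.0, -0.0]
opening: 0.004
```

Emit:
play_rows(
  targets=[
    [1, -0.0009, -0.0004, 0, 0, 0, 0],
    [1, -0.0009, -0.0004, 0, 0, 0, 0],
    [1, 0, 0, 0, 0, 0, 0],
  ],
)

```text
time_s: 4.15
position: [0.6081, -0.1973, 0.079]
tcp_rot: [[-0.924, -0.384, -0.0], [-0.384, 0.924, 0.0], [0.0, 0.0, -1.0]]
force: [-0.2, -0.7, 0.5]
opening: 0.004
```

Emit:
play_rows(
  targets=[
    [1, -0.0009, -0.0004, 0, 0, 0, 0],
    [1, -0.0009, -0.0004, 0, 0, 0, 0],
    [1, 0, 0, 0, 0, 0, 0],
  ],
)

```text
time_s: 4.53
position: [0.6063, -0.1982, 0.079]
tcp_rot: [[-0.924, -0.383, -0.0], [-0.383, 0.924, 0.0], [0.0, 0.0, -1.0]]
force: [-0.9, -0.1, 0.1]
opening: 0.006
```

The peg should be about 1 mm away. Next I'll work out the arc increments about the dial axis.

```bash
python3 - <<'E'
import numpy as np
D=np.array([.578,-.1725]);p=np.array([.6063,-.1982])-D; P0=p
ang=np.arange(0,124,2.5)
def pos(a):
    a=-np.radians(a);return np.array([[np.cos(a),-np.sin(a)],[np.sin(a),np.cos(a)]])@P0
P=np.round([pos(a) for a in ang],4)
for a,q,d in zip(ang[1:],P[1:]+D,np.diff(P,axis=0)): print(a,q.round(4),d.round(4).tolist())
E
```

```text
2.5 [ 0.6052 -0.1994] [-0.0011, -0.0012]
5.0 [ 0.604  -0.2006] [-0.0012, -0.0012]
7.5 [ 0.6027 -0.2017] [-0.0013, -0.0011]
10.0 [ 0.6014 -0.2027] [-0.0013, -0.001]
12.5 [ 0.6001 -0.2037] [-0.0013, -0.001]
15.0 [ 0.5987 -0.2046] [-0.0014, -0.0009]
17.5 [ 0.5973 -0.2055] [-0.0014, -0.0009]
20.0 [ 0.5958 -0.2063] [-0.0015, -0.0008]
22.5 [ 0.5943 -0.2071] [-0.0015, -0.0008]
25.0 [ 0.5928 -0.2078] [-0.0015, -0.0007]
27.5 [ 0.5912 -0.2084] [-0.0016, -0.0006]
30.0 [ 0.5897 -0.2089] [-0.0015, -0.0005]
32.5 [ 0.5881 -0.2094] [-0.0016, -0.0005]
35.0 [ 0.5864 -0.2098] [-0.0017, -0.0004]
37.5 [ 0.5848 -0.2101] [-0.0016, -0.0003]
40.0 [ 0.5832 -0.2104] [-0.0016, -0.0003]
42.5 [ 0.5815 -0.2106] [-0.0017, -0.0002]
45.0 [ 0.5798 -0.2107] [-0.0017, -0.0001]
47.5 [ 0.5782 -0.2107] [-0.0016, 0.0]
50.0 [ 0.5765 -0.2107] [-0.0017, 0.0]
52.5 [ 0.5748 -0.2106] [-0.0017, 0.0001]
55.0 [ 0.5732 -0.2104] [-0.0016, 0.0002]
57.5 [ 0.5715 -0.2102] [-0.0017, 0.0002]
60.0 [ 0.5699 -0.2099] [-0.0016, 0.0003]
62.5 [ 0.5683 -0.2095] [-0.0016, 0.0004]
65.0 [ 0.5667 -0.209 ] [-0.0016, 0.0005]
67.5 [ 0.5651 -0.2085] [-0.
[... 221 characters left out ...]
.5 [ 0.5562 -0.2039] [-0.0014, 0.0009]
85.0 [ 0.5549 -0.2029] [-0.0013, 0.001]
87.5 [ 0.5536 -0.2019] [-0.0013, 0.001]
90.0 [ 0.5523 -0.2008] [-0.0013, 0.0011]
92.5 [ 0.5511 -0.1997] [-0.0012, 0.0011]
95.0 [ 0.5499 -0.1985] [-0.0012, 0.0012]
97.5 [ 0.5488 -0.1972] [-0.0011, 0.0013]
100.0 [ 0.5478 -0.1959] [-0.001, 0.0013]
102.5 [ 0.5468 -0.1946] [-0.001, 0.0013]
105.0 [ 0.5459 -0.1932] [-0.0009, 0.0014]
107.5 [ 0.545  -0.1918] [-0.0009, 0.0014]
110.0 [ 0.5442 -0.1903] [-0.0008, 0.0015]
112.5 [ 0.5434 -0.1888] [-0.0008, 0.0015]
115.0 [ 0.5427 -0.1873] [-0.0007, 0.0015]
117.5 [ 0.5421 -0.1857] [-0.0006, 0.0016]
120.0 [ 0.5416 -0.1842] [-0.0005, 0.0015]
122.5 [ 0.5411 -0.1826] [-0.0005, 0.0016]
```

Emit:
play_rows(
  targets=[
    [1, -0.0011, -0.0012, 0, 0, 0, -0.0436],
    [1, -0.0012, -0.0012, 0, 0, 0, -0.0436],
    [1, -0.0013, -0.0011, 0, 0, 0, -0.0436],
    [1, -0.0013, -0.001, 0, 0, 0, -0.0436],
  ],
)

```text
time_s: 5.03
position: [0.6027, -0.203, 0.0792]
tcp_rot: [[-0.976, -0.216, 0.003], [-0.216, 0.976, -0.001], [-0.003, -0.001, -1.0]]
force: [2.6, 0.4, -1.2]
opening: -0.001
```

Emit:
play_rows(
  targets=[
    [1, -0.0013, -0.001, 0, 0, 0, -0.0436],
    [1, -0.0014, -0.0009, 0, 0, 0, -0.0436],
  ],
)

```text
time_s: 5.28
position: [0.6007, -0.205, 0.0793]
tcp_rot: [[-0.992, -0.13, 0.004], [-0.13, 0.992, -0.001], [-0.004, -0.002, -1.0]]
force: [3.6, -0.7, -2.2]
opening: 0.007
```

Emit:
play_rows(
  targets=[
    [1, -0.0014, -0.0009, 0, 0, 0, -0.0436],
    [1, -0.0015, -0.0008, 0, 0, 0, -0.0436],
    [1, 0, 0, 0, 0, 0, 0],
  ],
)

```text
time_s: 5.65
position: [0.596, -0.2065, 0.0791]
tcp_rot: [[-0.999, -0.045, 0.0], [-0.045, 0.999, -0.0], [-0.0, -0.0, -1.0]]
force: [0.2, -0.8, -0.4]
opening: 0.007
```

```bash
python3 - <<'E'
from h import *
s=bot.read_state(); print(s["time_s"],s["position"],s["force"])
a=bot.capture("side"); 
cv2.imwrite("pics/s2.png",cv2.resize(a[200:310,200:310],None,fx=5,fy=5,interpolation=cv2.INTER_CUBIC))
E
```

```text
5.65 [ 0.59604671 -0.20648857  0.07911138] [ 0.22828285 -0.75933427 -0.41727696]
```

View pics/s2.png

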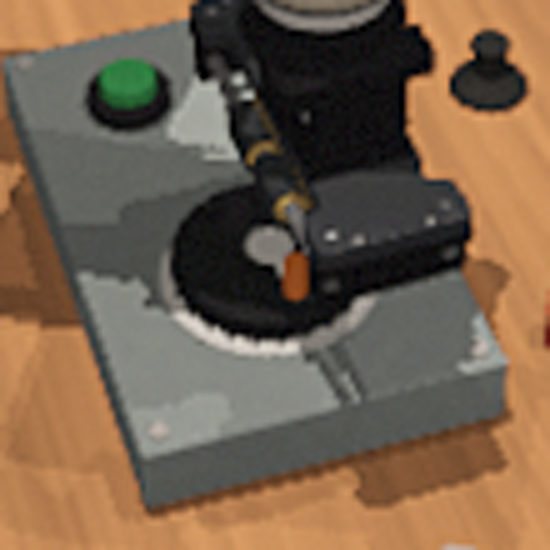

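The peg has moved to crop (296,275), which is full-image pixel ≈ (259,255), and the force fell from 3.6 N to about 0. That fits one click, and I'll confirm it with a numeric orange-centroid check.

```bash
cat >> h.py <<'E'
D=np.array([.578,-.1725])
def peg():
    im=bot.capture("side").astype(int);B,G,R=im[...,0],im[...,1],im[...,2]
    m=(R>90)&(B<0.35*R)&(G<0.62*R);ys,xs=np.nonzero(m);k=(abs(xs-252)<25)&(abs(ys-250)<22)
    print("orange",xs[k].mean().round(1),ys[k].mean().round(1),k.sum())
    for i in range(6):
        a=np.radians(-67.4-30*i);print(i,proj("side",np.array([*(D+.036*np.array([np.cos(a),np.sin(a)])),.082])).round(1))
    s=bot.read_state();print(s["time_s"],np.round(s["position"],4),np.round(s["force"],1))
E
python3 -c "
from h import *
peg()"
```

```text
orange 257.5 255.2 36
0 [263.3 252.1]
1 [256.5 254.5]
2 [249.  254.1]
3 [243.  251.1]
4 [240.  246.3]
5 [240.9 241.1]
5.75 [ 0.5956 -0.2061  0.079 ] [0.5 0.1 0.1]
```

One click is done. I'll continue the arc to 50° for click 2, then 80° for click 3.

Emit:
play_rows(
  targets=[
    [1, -0.0015, -0.0008, 0, 0, 0, -0.0436],
    [1, -0.0015, -0.0007, 0, 0, 0, -0.0436],
    [1, -0.0016, -0.0006, 0, 0, 0, -0.0436],
    [1, -0.0015, -0.0005, 0, 0, 0, -0.0436],
    [1, -0.0016, -0.0005, 0, 0, 0, -0.0436],
    [1, -0.0017, -0.0004, 0, 0, 0, -0.0436],
    [1, -0.0016, -0.0003, 0, 0, 0, -0.0436],
    [1, -0.0016, -0.0003, 0, 0, 0, -0.0436],
    [1, -0.0017, -0.0002, 0, 0, 0, -0.0436],
    [1, -0.0017, -0.0001, 0, 0, 0, -0.0436],
  ],
)

```text
time_s: 7.0
position: [0.5814, -0.212, 0.0793]
tcp_rot: [[-0.924, 0.382, 0.004], [0.382, 0.924, -0.003], [-0.004, -0.001, -1.0]]
force: [2.7, -2.2, -1.4]
opening: 0.005
```

Emit:
play_rows(
  targets=[
    [1, -0.0016, 0.0, 0, 0, 0, -0.0436],
    [1, -0.0017, 0.0, 0, 0, 0, -0.0436],
    [1, 0, 0, 0, 0, 0, 0],
  ],
)

```text
time_s: 7.38
position: [0.5762, -0.2105, 0.079]
tcp_rot: [[-0.888, 0.46, -0.001], [0.46, 0.888, 0.001], [0.001, 0.0, -1.0]]
force: [0.4, 1.3, 0.7]
opening: 0.006
```

```bash
python3 -c "
from h import *
peg()"
```

```text
orange nan nan 0
0 [263.3 252.1]
1 [256.5 254.5]
2 [249.  254.1]
3 [243.  251.1]
4 [240.  246.3]
5 [240.9 241.1]
7.425 [ 0.5762 -0.2103  0.079 ] [0.3 0.9 0.9]h.py:14: RuntimeWarning: Mean of empty slice.
  print("orange",xs[k].mean().round(1),ys[k].mean().round(1),k.sum())
  ret = ret.dtype.type(ret / rcount)
```

The gripper hides the peg, but the force showed the same pattern: 3.5 N, then about 0. I'll push the third click the same way, then back off and look.

Emit:
play_rows(
  targets=[
    [1, -0.0017, 0.0001, 0, 0, 0, -0.0436],
    [1, -0.0016, 0.0002, 0, 0, 0, -0.0436],
    [1, -0.0017, 0.0002, 0, 0, 0, -0.0436],
    [1, -0.0016, 0.0003, 0, 0, 0, -0.0436],
    [1, -0.0016, 0.0004, 0, 0, 0, -0.0436],
    [1, -0.0016, 0.0005, 0, 0, 0, -0.0436],
    [1, -0.0016, 0.0005, 0, 0, 0, -0.0436],
    [1, -0.0016, 0.0006, 0, 0, 0, -0.0436],
    [1, -0.0015, 0.0007, 0, 0, 0, -0.0436],
    [1, -0.0015, 0.0007, 0, 0, 0, -0.0436],
  ],
)

```text
time_s: 8.68
position: [0.5614, -0.2079, 0.0793]
tcp_rot: [[-0.61, 0.792, 0.002], [0.792, 0.61, -0.003], [-0.003, -0.0, -1.0]]
force: [0.5, -3.5, -0.4]
opening: 0.003
```

Emit:
play_rows(
  targets=[
    [1, -0.0015, 0.0008, 0, 0, 0, -0.0436],
    [1, -0.0014, 0.0009, 0, 0, 0, -0.0436],
    [1, 0, 0, 0, 0, 0, 0],
  ],
)

```text
time_s: 9.05
position: [0.5574, -0.2044, 0.079]
tcp_rot: [[-0.54, 0.842, -0.001], [0.842, 0.54, 0.0], [0.001, -0.0, -1.0]]
force: [-0.8, 0.0, 0.3]
opening: 0.003
```

```bash
python3 -c "
from h import *
peg()
a=bot.capture('top'); cv2.imwrite('pics/t3.png',cv2.resize(a[172:260,275:385],None,fx=5,fy=5,interpolation=cv2.INTER_CUBIC))" 2>/dev/null
```

```text
orange 241.9 254.3 11
0 [263.3 252.1]
1 [256.5 254.5]
2 [249.  254.1]
3 [243.  251.1]
4 [240.  246.3]
5 [240.9 241.1]
9.1 [ 0.5576 -0.2045  0.0791] [ 0.5 -0.   0.3]
```

The visible lower part of the peg at (242,254) fits stop 3, and the force pattern agrees. For the last click I'll slow down near the midpoint and stop as soon as it snaps.

Emit:
play_rows(
  targets=[
    [1, -0.0014, 0.0009, 0, 0, 0, -0.0436],
    [1, -0.0013, 0.001, 0, 0, 0, -0.0436],
    [1, -0.0013, 0.001, 0, 0, 0, -0.0436],
    [1, -0.0013, 0.0011, 0, 0, 0, -0.0436],
    [1, -0.0012, 0.0011, 0, 0, 0, -0.0436],
    [1, -0.0012, 0.0012, 0, 0, 0, -0.0436],
    [1, -0.0011, 0.0013, 0, 0, 0, -0.0436],
    [1, -0.001, 0.0013, 0, 0, 0, -0.0436],
    [1, -0.001, 0.0013, 0, 0, 0, -0.0436],
  ],
)

```text
time_s: 10.28
position: [0.547, -0.1958, 0.0792]
tcp_rot: [[-0.176, 0.984, 0.0], [0.984, 0.176, -0.002], [-0.002, -0.0, -1.0]]
force: [-1.0, -2.7, -0.5]
opening: 0.005
```

Emit:
play_rows(
  targets=[
    [1, -0.0009, 0.0014, 0, 0, 0, -0.0436],
    [1, 0, 0, 0, 0, 0, 0],
  ],
)

```text
time_s: 10.52
position: [0.5458, -0.1934, 0.0791]
tcp_rot: [[-0.134, 0.991, -0.0], [0.991, 0.134, -0.0], [-0.0, -0.0, -1.0]]
force: [-0.9, -0.9, -0.5]
opening: 0.003
```

Emit:
play_rows(
  targets=[
    [1, -0.0005, 0.0007, 0, 0, 0, -0.0218],
    [1, 0, 0, 0, 0, 0, 0],
  ],
)

```text
time_s: 10.78
position: [0.5455, -0.1921, 0.079]
tcp_rot: [[-0.111, 0.994, -0.0], [0.994, 0.111, 0.0], [0.0, 0.0, -1.0]]
force: [0.1, 0.0, -0.8]
opening: 0.007
```

The force dropped to about 0, so the fourth click should have snapped. I'll back off, rise and look.

Emit:
play_rows(
  targets=[
    [1, 0.0005, -0.005, 0, 0, 0, 0],
    [1, 0.001, -0.009, 0, 0, 0, 0],
    [1, 0, 0, 0.04, 0, 0, 0],
    [1, 0, 0, 0.05, 0, 0, 0],
    [1, -0.01, 0.055, 0.01, 0, 0, 0],
    [1, 0, 0.055, 0, 0, 0, 0],
    [1, 0, 0.055, 0, 0, 0, 0],
    [1, 0, 0, 0, 0, 0, 0],
    [1, 0, 0, 0, 0, 0, 0],
  ],
)

```text
time_s: 11.9
position: [0.5375, -0.042, 0.1792]
tcp_rot: [[-0.112, 0.994, 0.001], [0.994, 0.112, -0.001], [-0.001, 0.001, -1.0]]
force: [0.3, -0.2, -0.5]
opening: 0.009
```

```bash
python3 -c "
from h import *
peg()
k=dict(interpolation=cv2.INTER_CUBIC)
a=bot.capture('top');b=bot.capture('side')
cv2.imwrite('pics/e4.png',np.hstack([cv2.resize(a[172:262,275:385],(400,327),**k),cv2.resize(b[200:290,200:310],(400,327),**k)]))" 2>/dev/null
```

```text
orange 239.1 246.8 41
0 [263.3 252.1]
1 [256.5 254.5]
2 [249.  254.1]
3 [243.  251.1]
4 [240.  246.3]
5 [240.9 241.1]
11.95 [ 0.5376 -0.0426  0.1792] [-0.5 -0.6 -0.4]
```

View pics/e4.png

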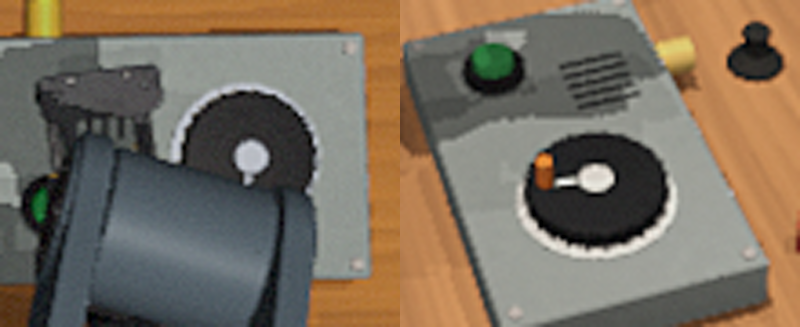

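The peg sits at stop 4: measured (239.1, 246.8), expected (240.0, 246.3), and the white line in both crops agrees. Next is the button. I'll move above it and descend to 8 mm over its top.

Emit:
play_rows(
  targets=[
    [1, 0.005, 0.02, 0, 0, 0, 0],
    [1, 0, 0, -0.04, 0, 0, 0],
    [1, 0, 0, -0.04, 0, 0, 0],
    [1, 0, 0, -0.019, 0, 0, 0],
    [1, 0, 0, 0, 0, 0, 0],
    [1, 0, 0, 0, 0, 0, 0],
  ],
)

```text
time_s: 12.8
position: [0.5428, -0.0224, 0.0807]
tcp_rot: [[-0.11, 0.994, 0.001], [0.994, 0.11, -0.0], [-0.001, 0.001, -1.0]]
force: [0.1, -0.0, 0.7]
opening: 0.007
```

Emit:
play_rows(
  targets=[
    [1, 0, 0, -0.003, 0, 0, 0],
    [1, 0, 0, -0.003, 0, 0, 0],
    [1, 0, 0, -0.002, 0, 0, 0],
    [1, 0, 0, -0.002, 0, 0, 0],
    [1, 0, 0, -0.002, 0, 0, 0],
    [1, 0, 0, 0, 0, 0, 0],
    [1, 0, 0, 0, 0, 0, 0],
  ],
)

```text
time_s: 13.68
position: [0.5421, -0.0214, 0.0682]
tcp_rot: [[-0.111, 0.994, 0.0], [0.994, 0.111, -0.0], [-0.0, 0.0, -1.0]]
force: [-0.3, 0.4, 3.5]
opening: 0.005
```

Emit:
play_rows(
  targets=[
    [1, 0, 0, -0.001, 0, 0, 0],
    [1, 0, 0, -0.001, 0, 0, 0],
    [1, 0, 0, 0, 0, 0, 0],
  ],
)

```text
time_s: 14.05
position: [0.5421, -0.0214, 0.0664]
tcp_rot: [[-0.111, 0.994, 0.0], [0.994, 0.111, -0.0], [-0.0, 0.0, -1.0]]
force: [-1.9, 0.3, 7.5]
opening: 0.002
```

Emit:
play_rows(
  targets=[
    [1, 0, 0, -0.0007, 0, 0, 0],
    [1, 0, 0, 0, 0, 0, 0],
  ],
)

```text
time_s: 14.3
position: [0.5422, -0.0214, 0.0663]
tcp_rot: [[-0.111, 0.994, 0.001], [0.994, 0.111, -0.0], [-0.0, 0.001, -1.0]]
force: [-2.5, 0.9, 10.5]
opening: 0.008
```

Emit:
play_rows(
  targets=[
    [1, 0, 0, -0.0007, 0, 0, 0],
    [1, 0, 0, 0, 0, 0, 0],
  ],
)

```text
time_s: 14.55
position: [0.5422, -0.0214, 0.0662]
tcp_rot: [[-0.111, 0.994, 0.001], [0.994, 0.111, -0.0], [-0.0, 0.001, -1.0]]
force: [-2.1, 0.2, 14.5]
opening: 0.007
```

The button is bottomed: z stalls at 0.0662, with 0.066 being fully in, while the force climbs to 14.5 N. I'll release, rise clear and check.

Emit:
play_rows(
  targets=[
    [1, 0, 0, 0.004, 0, 0, 0],
    [1, 0, 0, 0.01, 0, 0, 0],
    [1, 0, 0, 0.04, 0, 0, 0],
    [1, 0, 0, 0.05, 0, 0, 0],
    [1, -0.04, 0.03, 0.03, 0, 0, 0],
    [1, -0.04, 0.04, 0, 0, 0, 0],
    [1, -0.03, 0.05, 0, 0, 0, 0],
    [1, -0.02, 0.05, 0, 0, 0, 0],
    [1, 0, 0, 0, 0, 0, 0],
    [1, 0, 0, 0, 0, 0, 0],
  ],
)

```text
time_s: 15.8
position: [0.4123, 0.1484, 0.1987]
tcp_rot: [[-0.112, 0.994, 0.0], [0.994, 0.112, -0.0], [-0.0, 0.0, -1.0]]
force: [0.4, -0.1, 0.6]
opening: 0.001
```

```bash
python3 -c "
from h import *
peg()
k=dict(interpolation=cv2.INTER_CUBIC)
a=bot.capture('top');b=bot.capture('side')
cv2.imwrite('pics/e5.png',np.hstack([cv2.resize(a[130:270,180:420],(420,245),**k),cv2.resize(b[120:330,180:350],(380,470),**k)[:245*2][0:470]][0:0] or [cv2.copyMakeBorder(cv2.resize(a[130:270,180:420],(420,245),**k),0,225,0,0,0),cv2.resize(b[120:330,180:350],(380,470),**k)]))
im=b.astype(int);B,G,Rr=im[...,0],im[...,1],im[...,2]
m=(G>Rr+50)&(G>B+30);ys,xs=np.nonzero(m);q=(abs(xs-226)<15)&(abs(ys-217)<15);print('green',xs[q].mean(),ys[q].mean(),q.sum())
"
```

```text
orange 239.2 246.7 40
0 [263.3 252.1]
1 [256.5 254.5]
2 [249.  254.1]
3 [243.  251.1]
4 [240.  246.3]
5 [240.9 241.1]
15.85 [0.4127 0.1479 0.1986] [ 0.8 -0.4  0.6]
green 225.03658536585365 215.90243902439025 82
```

View pics/e5.png

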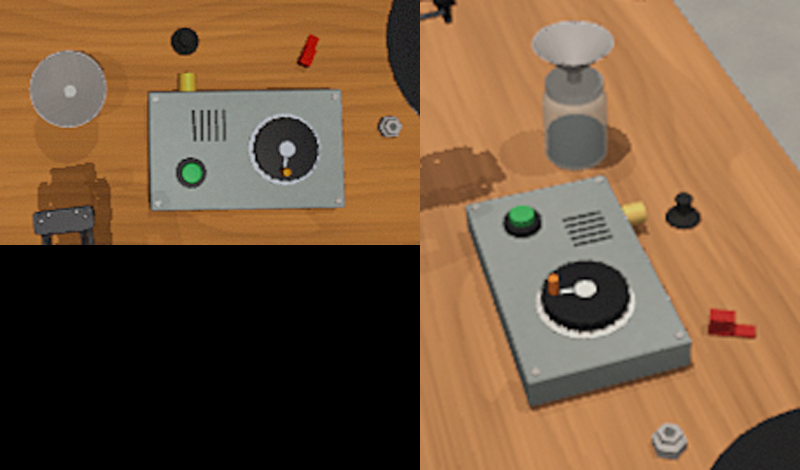

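Both views show the peg at stop 4, crop (287,172) in the top view and (553,285) in the side view. The button is back up, with its green centroid at (225.0, 215.9) as at the start. The jar, cup, clip and nut are in place and the arm is clear, so I'm handing in.

```bash
python3 -c "
from rig import bot
print(bot.hand_in())"
```

```text
the job is handed in; nothing more can be done
None
```

The dial is four clicks clockwise from where it stood, and the green start button was then pressed fully in and released. I handed the job in at about 16 s on the robot's clock.

- **Dial:** I pushed the peg round with the shut fingertips, at up to about 3.6 N in the readings. The force rose and fell away at each of the four clicks. The last pictures show the peg within 1 pixel of the computed fourth stop, both before and after the button press. While the second click was made the gripper hid the peg, so only the force showed that click as it happened. The side camera then caught part of the peg at the third stop.
- **Button:** The press bottomed out with the fingertips 66.2 mm above the counter, against 66 mm expected for fully in, at 14.5 N. After release its image was back where it started.
- **Everything else:** The jar with its funnel, the cup, the clip and the nut look undisturbed by eye in the last pictures; I did not measure them. Nothing was grasped, and the arm was clear of everything at hand-in.

No final check failed. The only disagreements were about 1 pixel in the peg positions and a measured unit size of 187 x 306 mm against the stated 190 x 310 mm.

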